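Set out a glaze trial from the keyhole tile rack

ROBOT

A 6-joint arm with a two-finger parallel gripper is mounted at the origin on a cart in front of the work surface, level with it; the furniture and walls round the work are solid. World frame = base frame: x ahead of the robot, y to its left, z up, the work surface at z = 0. Lengths are in m, angles in rad, forces in N, time in s.
With the tool pointing down it reaches from about 0.275 to 0.975 m from the base axis. Payload 8.4 kg.
Tool frame: the origin (TCP) lies between the finger pads; the fingertips stand 11 mm ahead of it and the grasp point (between the pads) lies 8 mm behind it; z points along the fingers, y is the line along which they close (so a half turn about z gives the same grasp; the last joint's range is limited). The gripper opens to 92 mm and grips with 3 to 60 N. Pads are 20 mm wide; open, the fingers measure 128 mm over their backs; the gripper's body (75 mm by 189 mm) begins 69 mm behind the grasp point.
Start: joints at [1.285, 0.353, 1.633, -0, 1.155, -0.002], TCP at [0.175, 0.6, 0.226] pointing down, gripper open.
Joint ranges: [-2.63, 2.63], [-0.92, 2.1], [0.06, 2.66], [-1.3, 4.44], [0, 2.69], [-3.02, 3.02]. Speed limits (rad/s): [2.22, 2.22, 2.79, 3.14, 3.14, 3.14].

INTERFACE

Orientations are given as a unit quaternion [w, x, y, z].
In Python, from workcell import env, snapshot, spot_in gives the robot as it stands.
- The arm moves only by the tool arm_command, never from a script. Its argument "steps" is a list of rows, each a list of 3 entries, a list of its own where there are three numbers: the opening, from 0 (shut) to 1 (fully open), then the shift along the tool's x, y, z in units of 100 mm (1.0 is 100 mm), then the turn about the tool's z in units of pi/4 rad (1.0 is pi/4 rad). In form: [[claw, [x, y, z], twist], ...]. A call has 1 to 12 rows; each row shifts and turns the commanded pose from where the row before left it, along the tool's axes as they then stand; what a row does not reach is not made up. A row lasts 1/12 s, in which the tool goes at most 41.7 mm and 7.16 degrees, less where a joint would pass 70% of its speed; a pose out of reach is approached as far as the arm can. A call with a number of a shift or a turn outside -1 to 1 is refused whole. A call with a gripper value outside its range is refused whole. The fingers move at their own pace and stop on an object; "grip_force" is the grip in N (left out, the last holds). Time passes only in rows, so rows that do not move let the fingers close. It gives the time, the measured TCP pose, the force, the opening and the grip force at its end, in the units of the state.
- env.observe(): the state, without advancing time (a new reading comes with each control period).
- snapshot(name): name is "scene" or "top" or "wrist"; returns a dict with "color" (480x640x3 uint8, blue, green, red), "fx", "fy", "cx", "cy" (pixels), "position" and "orientation" of the camera in the world. Camera axes: x right, y up, looking along -z (the intrinsics and any distortion apply to the point x, -y, -z); pixel columns grow to the right and rows downward; lengths in m; the calibration is good to about 2 mm. A picture is of the moment at which its call begins. There is no depth.
- env.finish_job(): hands the job in; it is judged then, once.
Trained networks look in the newest picture that a camera, given by its name, has taken for a name from the list of things; names that differ only in an ending like _2 or _b are one class to them, and where a whole thing is asked for, a point or a joint stands for the part that bears it (a point fixed in the world has none). Each returns a list of dicts, best first, with "confidence" (0 to 1); they miss things now and then, are a little off and sometimes report something else, mostly with a low value. They report only what shows in the picture. A call takes as long as a camera call.
- spot_in(name, camera): "xyz" ([x, y, z] in m, in the coordinates of the camera as it stood for that picture, good to about 4 mm: the middle of the surface that is visible of it).
The state is a dict: "t": time; "qpos": joint angles; "joint_vel": joint speeds; "effort": joint torques, N m; "ee_pos": TCP position; "eef_rot": TCP orientation; "contact_force": force on the tool from outside, world axes, zero at the start; "torque": the same for the moment, N m; "width": finger opening in m; "grasp_force": force on a finger pad.
Only numpy, scipy, OpenCV 4.12 (cv2) and the standard library are available. Lean on these libraries where they do the work, as an engineer would, in place of code of your own. Each camera call takes 0.05 s, during which the arm holds its last target. There are 200 camera calls.

TASK

Set out the glaze trial: swing the rack's keeper bar up and right over to the back, then take down the test tiles with arched, pointed and sloping tops (those that hang there today), raising each until its stud is in the wide end of the keyhole and drawing it off, and stand each upright on the table squarely in front of the middle of its own pot, on the robot's side and with its back to the pot and about 40 mm of clear table between its foot and the pot: the arched tile for the tumbler, the pointed one for the small low cup, the sloping one for the wide beaker. Then swing the keeper bar fully down again over the square-topped standard tiles, which stay hanging on the rack. Leave the pots where they stand (if one gets knocked, move its tile to suit, not the pot) and do not disturb the other things.

Things in the scene. Friction and masses are not known exactly. Their poses are not given: they have to be found in the camera images.
- tile_rack: Wooden test-tile rack, fixed; 360 mm wide (own y) over its posts. Origin: on the table below the middle of its 18 mm thick board, which reaches from 86 to 141 mm up; own -x is its front. Five studs on the board's front at own y -128, -64, 0, 64, 128 mm, 133 mm up: shank 6 mm thick, 11 mm long, then a head 12 mm across, 4 mm thick. Which tile hangs on which stud varies.
- keeper (a joint): Angle (rad) of the keeper bar, a 10 mm steel bar as wide as the rack on two arms hinged at its posts. 0: down in front, 4 mm above the hung tiles' tops, so none can be raised off its stud. It grows as the bar swings up and over to the back, to a stop at 1.9 (bar behind the board, 137 mm above the table). Stiff hinge: it stays where left; 3 to 5 N at the bar move it.
- keeper_grip (a point): Middle of the bar's round black grip sleeve: 14 mm thick, 56 mm long, along the rack's own y, outside its right-hand (own -y) post. It moves on a circle of 69 mm radius about keeper_hinge; at angle 0 it is 35 mm in front of (rack's own -x) and 59 mm above that point. The sleeve can turn in the fingers.
- keeper_hinge (a point): Fixed point on the bar's hinge axis (the rack's own y), level along it with the middle of the sleeve, 125 mm above the table.
- tile_arch: The arched tile: its top is a half round, from shoulders 103 mm up to 130 mm in the middle. Stoneware, 0.17 kg; slab, foot, keyhole, origin and axes as told under standard_a and standard_b. May be absent.
- tile_gable: The pointed tile: its top rises from shoulders 106 mm up to a blunt point 14 mm wide in the middle, 130 mm up. Stoneware, 0.17 kg; slab, foot, keyhole, origin and axes as told under standard_a and standard_b.
- tile_slope: The sloping tile: its top is one slope, 130 mm up at its own -y edge, 119 mm in the middle, 108 mm at its own +y edge. Stoneware, 0.17 kg; slab, foot, keyhole, origin and axes as told under standard_a and standard_b. May be absent.
- standard_a: Square-topped standard tile; stays hung. Every tile: a slab 54 mm wide (own y), 8 mm thick (own x), 130 mm tall on an 8 mm thick foot that reaches 34 mm to the front (own -x) and 24 mm to the back (+x). Origin: on the foot's underside, below the slab's middle; own z up the slab. Hung, the foot is 45 mm above the table, the slab's back on the board, its top 34 mm clear of the board.
- standard_b: Second square-topped standard; either may be absent. Every tile's keyhole, on its middle line: slot 8.5 mm wide, upper end 91 mm up, running down into a wide hole 17 mm wide, 76.5 to 57.5 mm up. Hung, the stud is 88 mm up, in the slot's upper end. Raised 21 mm, the wide hole is centred on the stud head; the tile then comes off level along its own -x; 16 mm clears the head.
- tumbler: Unglazed bisque tumbler, 76 mm across and 82 mm tall, 0.26 kg. Stands upright, open at the top, anywhere in the row of three pots. Origin: centre of its underside.
- cone_cup: Small low cup, 68 mm across and 55 mm tall, 0.16 kg. Stands upright, open at the top, anywhere in the row of three pots. Origin: centre of its underside.
- beaker: Wide celadon beaker with spots and no handle, 90 mm across and 86 mm tall, 0.31 kg. Stands upright, open at the top, anywhere in the row of three pots. Origin: centre of its underside.
- table_mark (a point): A fixed point on the table top that gives the table's directions: its x axis points straight away from the front edge, the robot's side (world x), y to the left.
- dropper_bottle: Small dark dropper bottle, 35 mm across and 82 mm tall, a bystander. Origin: centre of its underside.
- tape_roll: Roll of masking tape lying flat, 104 mm across and 24 mm high, a bystander. Origin: centre of its underside.
- pigment_pot: Pigment pot with a black lid, 64 mm across and 65 mm tall, a bystander. Origin: centre of its underside.

How it is judged:
On the way, in this order (a step that is already met when the one before it is completed fails the run):
1. the keeper bar is swung up and over to the back (1.3 rad or more) (value of joint keeper above 1.3 rad), for 0.2 s.
2. every arched, pointed or sloping tile that was on the rack stands in front of its own pot (height (world z) of tile_arch between -0.006 and 0.006 m and angle between each of tile_arch, tile_gable, tile_slope's own z axis and vertical below 0.08 rad and x of tumbler in the frame of tile_arch between 0.077 and 0.127 m and y of tumbler in the frame of tile_arch between -0.015 and 0.015 m and angle between the x axis of each of tile_arch, tile_gable, tile_slope and the x axis of table_mark, either way round below 0.2 rad and world x of each of tile_arch, tile_gable, tile_slope below 0.57 m and linear speed of each of tile_arch, tile_gable, tile_slope below 0.02 m/s and height (world z) of tile_gable between -0.006 and 0.006 m and x of cone_cup in the frame of tile_gable between 0.073 and 0.123 m and y of cone_cup in the frame of tile_gable between -0.015 and 0.015 m and height (world z) of tile_slope between -0.006 and 0.006 m and x of beaker in the frame of tile_slope between 0.084 and 0.134 m and y of beaker in the frame of tile_slope between -0.015 and 0.015 m), for 0.2 s.
At the end, for the whole second after the job is handed in: Each trial tile stands upright in front of its own pot, back to it: foot 15 to 65 mm clear of the pot, within 15 mm of its middle, square to the table within 0.2 rad. Pots upright, within 80 mm of their first places; standards still hang (12 mm); keeper bar down (under 0.12 rad); all at rest (all of step 2 and angle between each of tumbler, cone_cup, beaker's own z axis and vertical below 0.1 rad and distance of each of tumbler, cone_cup, beaker from where it was at the start of the episode below 0.08 m and distance of each of standard_a, standard_b from where it was at the start of the episode below 0.012 m and angle between each of standard_a, standard_b's own z axis and vertical below 0.12 rad and value of joint keeper below 0.12 rad and velocity of joint keeper below 0.05 rad/s); the robot touches nothing.
It fails at once if the dropper bottle is disturbed (moved more than 30 mm) (distance of dropper_bottle from where it was at the start of the episode above 0.03 m).
It fails at once if the tape roll is disturbed (moved more than 30 mm) (distance of tape_roll from where it was at the start of the episode above 0.03 m).
It fails at once if the pigment pot is disturbed (moved more than 30 mm) (distance of pigment_pot from where it was at the start of the episode above 0.03 m).
It fails at once if a standard tile is taken off the rack or knocked off it (height (world z) of any of standard_a, standard_b below 0.03 m).
Of tile_arch, tile_slope only 1 to 2 are there at a start; the rules pass over those that are not, and their reading is None.
Of standard_a, standard_b only 1 to 2 are there at a start; the rules pass over those that are not, and their reading is None.
At some moment in a run one of cone_cup may be knocked a few centimetres aside while the robot is not near it.
It also fails if it takes over 210 s, if anything falls off the work surface, if the arm or the gripper's body presses on something with over 40 N, if the wrist force passes 120 N, or if a joint passes its speed limit or range.

## Working session

There is one attempt and no reset: what is moved stays moved. The work goes in short steps, Python scripts to look and compute and a tool call to move; the robot and the scene stay as the last step left them, time stands still between calls to the robot, and variables do not carry over. Pictures are saved under pics/ and viewed, at most 14 in all, crops included, and the job is handed in when it is done.

Besides the shell and the picture viewer there is one more tool, called after "Emit:" as name(argument=value, ...) on one line, values as JSON. arm_command: Moves the arm, as the interface text tells. Shifts and turns lie within -1 to 1; 1 stands for 100 mm of shift or pi/4 rad of turn. Its arguments: {"type":"object","properties":{"steps":{"type":"array","items":{"type":"array"}},"grip_force":{"type":"number"}},"required":["steps"]}

```bash
mkdir -p pics; ls; cat > h.py <<'E'
import numpy as np, cv2
from scipy.spatial.transform import Rotation as R
from workcell import env, snapshot, spot_in
def rot(q): return R.from_quat([q[1],q[2],q[3],q[0]]).as_matrix()
def snap(cam,fn=None):
    s=snapshot(cam)
    if fn: cv2.imwrite('pics/'+fn,s['color'])
    return s
def w(s,p): return rot(s['orientation'])@np.array(p)+np.array(s['position'])
def px(s,P):
    c=rot(s['orientation']).T@(np.array(P)-np.array(s['position']))
    return s['cx']+s['fx']*c[0]/-c[2], s['cy']+s['fy']*-c[1]/-c[2]
def plane(s,u,v,axis,val):
    d=rot(s['orientation'])@np.array([(u-s['cx'])/s['fx'],-(v-s['cy'])/s['fy'],-1])
    o=np.array(s['position']); return o+d*(val-o[axis])/d[axis]
def find(s,cam,names):
    for n in names:
        for r in spot_in(n,cam)[:3]:
            if r['confidence']>.2: print(cam,n,round(r['confidence'],2),np.round(w(s,r['xyz']),3))
E
python3 - <<'E'
from h import *
N="tile_rack keeper keeper_grip tile_arch tile_gable tile_slope standard_a tumbler cone_cup beaker dropper_bottle tape_roll pigment_pot".split()
for c in ("scene","top"):
    s=snap(c,c+'.png'); print(c,[ (k,np.round(v,3)) for k,v in s.items() if k!='color']); find(s,c,N)
print(env.observe())
E
```

```text
pics
scene [('fx', np.float64(550.729)), ('fy', np.float64(550.729)), ('cx', np.float64(329.498)), ('cy', np.float64(240.138)), ('position', array([-0.525, -0.821,  0.856])), ('orientation', array([ 0.762,  0.463, -0.231, -0.389]))]
scene tile_rack 0.72 [0.474 0.254 0.091]
scene tile_rack 0.67 [ 0.576 -0.268  0.057]
scene tile_rack 0.59 [0.518 0.201 0.133]
scene keeper 0.89 [0.502 0.216 0.184]
scene keeper 0.42 [0.441 0.315 0.095]
scene keeper_grip 0.86 [0.504 0.215 0.188]
scene keeper_grip 0.68 [0.52  0.202 0.131]
scene tile_arch 0.84 [0.476 0.257 0.092]
scene tile_arch 0.74 [ 0.709 -0.138  0.042]
scene tile_gable 0.66 [0.539 0.147 0.091]
scene tile_gable 0.47 [0.518 0.202 0.134]
scene tile_slope 0.47 [0.424 0.361 0.142]
scene standard_a 0.93 [0.446 0.312 0.094]
scene standard_a 0.91 [0.506 0.205 0.095]
scene standard_a 0.22 [0.503 0.218 0.183]
scene tumbler 0.7 [ 0.574 -0.268  0.059]
scene tumbler 0.58 [0.503 0.214 0.185]
scene cone_cup 0.84 [ 0.533 -0.417  0.032]
scene beaker 0.73 [ 0.562 -0.099  0.06 ]
scene dropper_bottle 0.81 [ 0.382 -0.004  0.038]
scene tape_roll 0.76 [ 0.749 
[... 933 characters left out ...]
'qpos': array([ 1.28460963e+00,  3.53016922e-01,  1.63337377e+00,  1.68891282e-05,
        1.15520597e+00, -2.38556427e-03]), 'joint_vel': array([-7.15759996e-04,  1.20294052e-03, -1.50239656e-05, -8.66482996e-05,
        1.19220795e-03,  2.75562524e-04]), 'effort': array([ 4.12131543e-03, -5.93723595e+01, -3.34589589e+01,  7.00878608e-02,
        1.52670167e-02, -5.05160415e-06]), 'ee_pos': array([0.17499456, 0.60001701, 0.22558363]), 'eef_rot': array([-7.93373892e-06,  1.41428206e-01,  9.89948515e-01, -8.73225852e-07]), 'contact_force': array([-0.62487477, -0.48696127,  0.03200074]), 'torque': array([-0.01540259,  0.05160496,  0.00045664]), 'grasp_force': 0.0, 'width': 0.09201125823732613}
```

View pics/scene.png

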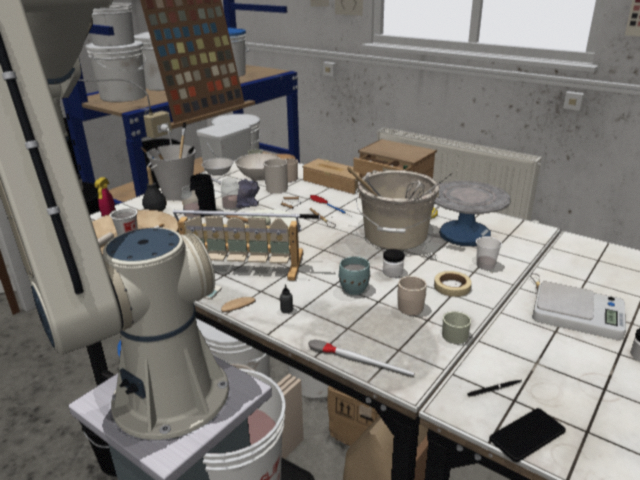

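View pics/top.png

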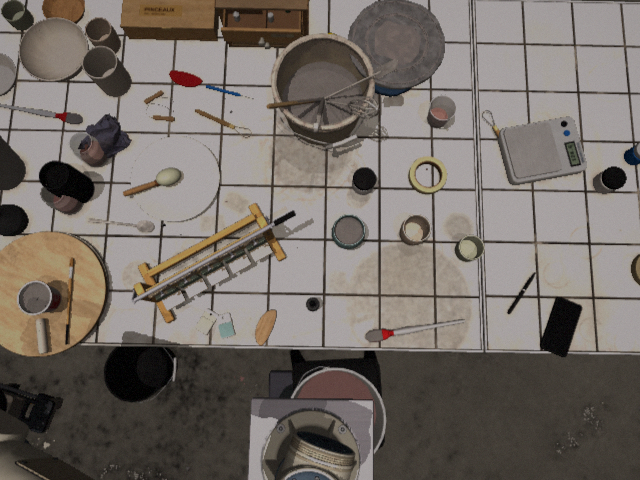

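The scene picture shows the rack at about (240,240), grip end at its right, and the pots at (355,275), (411,296), (456,327). The top picture shows the black sleeve at about (285,217), and the pots at (349,232), (415,230), (469,248). I'll zoom in on the rack in both.

```bash
python3 - <<'E'
import cv2,numpy as np
a=cv2.imread('pics/scene.png')[195:295,160:320]; b=cv2.imread('pics/top.png')[190:330,120:310]
a=cv2.resize(a,None,fx=5,fy=5,interpolation=cv2.INTER_CUBIC)[:, :800]; b=cv2.resize(b,None,fx=4.2,fy=4.2,interpolation=cv2.INTER_CUBIC)
cv2.imwrite('pics/a.png',a); cv2.imwrite('pics/b.png',b); print(a.shape,b.shape)
E
```

```text
(500, 800, 3) (588, 798, 3)
```

View pics/a.png

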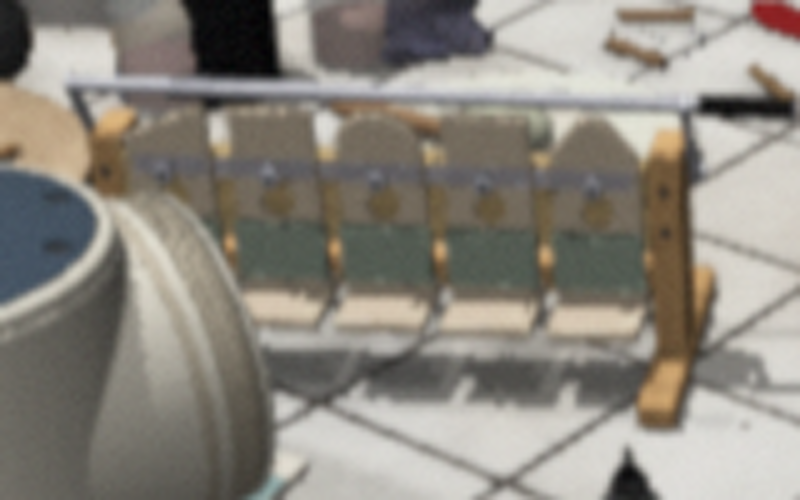

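View pics/b.png

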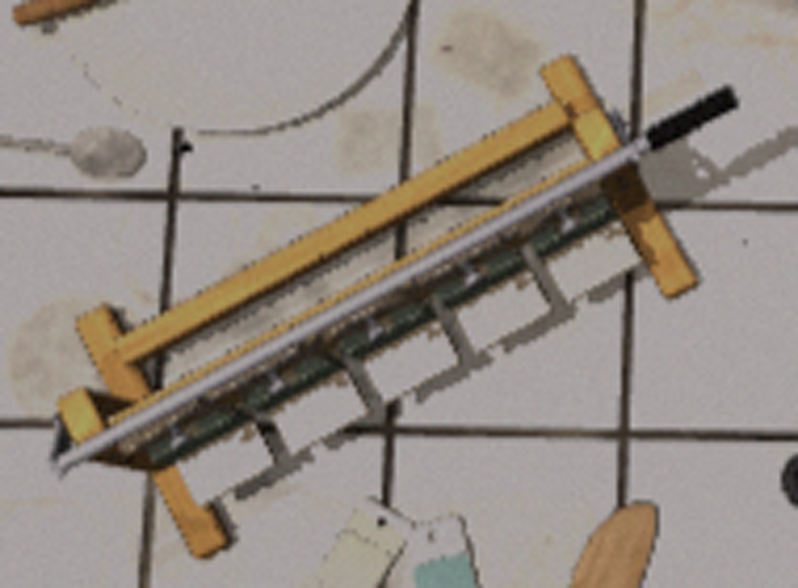

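The tiles, right to left, are pointed, standard, arched, standard, sloping. In the top crop the sleeve runs from (650,140) to (733,97) and the bar's left end is at (60,462).

```bash
python3 - <<'E'
from h import *
t=snap('top'); s=snap('scene')
q=[(650,140),(733,97),(60,462)]
P=[plane(t,x/4.2+120,y/4.2+190,2,.184) for x,y in q]
print(np.round(P,3)); d=P[2]-P[1]; print('yaw',np.degrees(np.arctan2(-d[0],d[1])))
# front foot ends of the base on table (z~0.0-.02)
for x,y in [(680,290),(208,550)]: print(plane(t,x/4.2+120,y/4.2+190,2,.02))
# scene grip ends: line of sight at z=.184
for x,y in [(700,104),(793,107),(75,85)]: print('sc',np.round(plane(s,x/5+160,y/5+195,2,.184),3))
for x,y in [(593,187),(167,162)]: print('stud',np.round(plane(s,x/5+160,y/5+195,2,.133),3))
E
```

```text
[[0.577 0.097 0.184]
 [0.603 0.05  0.184]
 [0.388 0.418 0.184]]
yaw 30.318684231376547
[0.51385469 0.08914027 0.02      ]
[0.34420361 0.37909855 0.02      ]
sc [0.579 0.098 0.184]
sc [0.607 0.051 0.184]
sc [0.388 0.413 0.184]
stud [0.538 0.147 0.133]
stud [0.417 0.375 0.133]
```

Emit:
arm_command(steps=[[1, [0, 0, -0.1], 0.139], [1, [0, 0, -0.1], 0.139], [1, [0, 0, -0.1], 0.139], [1, [0, 0, -0.1], 0.139], [1, [0, 0, -0.1], 0.139], [1, [0, 0, -0.1], 0.139], [1, [0, 0, 0], 0.139]])

```text
t: 2.08
ee_pos: [0.1753, 0.601, 0.2878]
eef_rot: [-0.0, 0.503, 0.864, 0.001]
contact_force: [0.2, 0.3, 0.9]
width: 0.0922
grasp_force: 0.0
```

Emit:
arm_command(steps=[[1, [-0.28, 0.03, 0], 0], [1, [-0.28, 0.03, 0], 0], [1, [-0.28, 0.03, 0], 0], [1, [-0.28, 0.03, 0], 0], [1, [-0.28, 0.03, 0], 0], [1, [-0.28, 0.03, 0], 0], [1, [-0.28, 0.03, 0], 0], [1, [-0.28, 0.03, 0], 0], [1, [-0.28, 0.03, 0], 0], [1, [-0.28, 0.03, 0], 0], [1, [-0.28, 0.03, 0], 0], [1, [-0.28, 0.03, 0], 0]])

```text
t: 3.08
ee_pos: [0.3746, 0.3257, 0.2858]
eef_rot: [0.0, 0.5, 0.866, 0.0]
contact_force: [0.9, -0.5, -0.1]
width: 0.092
grasp_force: 0.0
```

Emit:
arm_command(steps=[[1, [-0.28, 0.03, 0], 0], [1, [-0.28, 0.03, 0], 0], [1, [-0.28, 0.03, 0], 0], [1, [-0.28, 0.03, 0], 0], [1, [-0.28, 0.03, 0], 0], [1, [-0.28, 0.03, 0], 0], [1, [-0.28, 0.03, 0], 0], [1, [-0.28, 0.03, 0], 0], [1, [-0.28, 0.03, 0], 0], [1, [-0.28, 0.03, 0], 0], [1, [0, 0, 0], 0], [1, [0, 0, 0], 0]])

```text
t: 4.08
ee_pos: [0.5401, 0.0983, 0.2854]
eef_rot: [-0.0, 0.501, 0.865, -0.0]
contact_force: [-0.0, 0.1, -0.4]
width: 0.092
grasp_force: 0.0
```

```bash
cat >> h.py <<'E'
YAW=np.radians(30.3)
def state():
    o=env.observe(); M=rot(o['eef_rot'])
    print('t',round(o['t'],2),'tcp',np.round(o['ee_pos'],4),'ytool deg',round(np.degrees(np.arctan2(M[1,1],M[0,1])),2),'w',round(o['width'],4),'F',np.round(o['contact_force'],1),'q',np.round(o['qpos'],2))
    return np.array(o['ee_pos']),M
def go(P):
    p,M=state(); print('to',np.round(P,3),'tool shift mm',np.round(1000*M.T@(np.array(P)-p),1))
E
python3 - <<'E'
from h import *
state(); s=snap('wrist','w1.png'); print(s['position'])
print([px(s,P) for P in [(.577,.097,.184),(.603,.05,.184)]])
find(s,'wrist',['keeper_grip','keeper'])
E
```

```text
t 4.08 tcp [0.5401 0.0983 0.2854] ytool deg 29.82 w 0.092 F [-0.   0.1 -0.4] q [ 0.18  0.18  1.73  0.    1.23 -0.34]
[0.50302195 0.16390171 0.44456264]
[(np.float64(364.087600107148), np.float64(272.6430960452334)), (np.float64(360.8131642369011), np.float64(339.46657628415636))]
wrist keeper_grip 0.84 [0.546 0.15  0.19 ]
wrist keeper 0.62 [0.546 0.15  0.187]
```

View pics/w1.png

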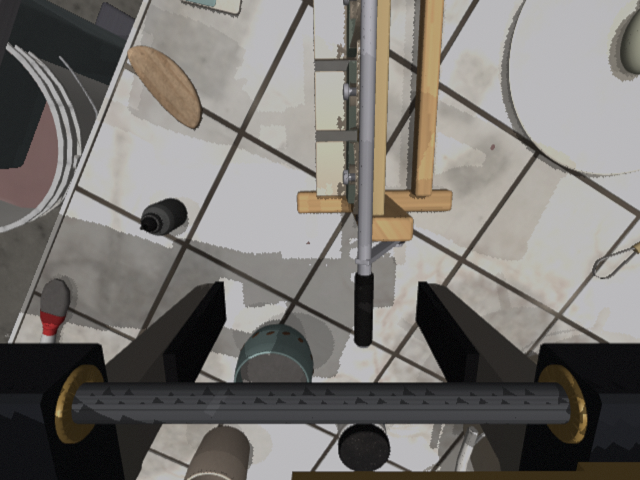

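The wrist view shows the sleeve between the fingers, from (364,275) to (363,346), with the bar running up to (369,0) and the stud heads at (350,90) and (349,178).

```bash
python3 - <<'E'
from h import *
s=snap('wrist')
a,b,c=[plane(s,u,v,2,.184) for u,v in [(364,275),(363,346),(369,2)]]
print(a,b,c,np.linalg.norm(a-b)); d=c-b; print(np.degrees(np.arctan2(-d[0],d[1])))
for u,v in [(349,178),(349,90)]: print('stud',plane(s,u,v,2,.133))
m=(a+b)/2; go([m[0],m[1],.184-.008])
p,M=state()
find(s,'wrist',['beaker','tumbler','tile_gable'])
E
```

```text
[0.57694348 0.09715326 0.184     ] [0.60655153 0.04787526 0.184     ] [0.48803281 0.24647357 0.184     ] 0.057488762475530586
30.827741424277065
stud [0.537547   0.14828264 0.133     ]
stud [0.50336801 0.20482334 0.133     ]
t 4.28 tcp [0.5391 0.1001 0.2856] ytool deg 30.01 w 0.0922 F [ 0.  -0.3  0.3] q [ 0.18  0.18  1.73  0.    1.23 -0.34]
to [0.592 0.073 0.176] tool shift mm [-50.3  31.8 109.6]
t 4.28 tcp [0.5391 0.1001 0.2856] ytool deg 30.01 w 0.0922 F [ 0.  -0.3  0.3] q [ 0.18  0.18  1.73  0.    1.23 -0.34]
wrist beaker 0.77 [ 0.577 -0.067  0.061]
wrist tumbler 0.74 [ 0.584 -0.229  0.046]
wrist tumbler 0.45 [0.555 0.18  0.139]
wrist tile_gable 0.58 [0.535 0.145 0.051]
```

Emit:
arm_command(steps=[[0.6, [-0.25, 0.16, 0], -0.02], [0.6, [-0.25, 0.16, 0], 0], [0.6, [0, 0, 0.25], 0], [0.6, [0, 0, 0.25], 0], [0.6, [0, 0, 0.25], 0], [0.6, [0, 0, 0.2], 0], [0.6, [0, 0, 0.145], 0], [0.6, [0, 0, 0], 0], [0, [0, 0, 0], 0], [0, [0, 0, 0], 0], [0, [0, 0, 0], 0], [0, [0, 0, 0], 0]], grip_force=12)

```text
t: 5.43
ee_pos: [0.5934, 0.0725, 0.1774]
eef_rot: [0.001, 0.493, 0.87, 0.001]
contact_force: [-0.1, -1.0, -0.1]
width: 0.0305
grasp_force: 0.0
```

Emit:
arm_command(steps=[[0, [0, 0, 0], 0], [0, [0, 0, 0], 0], [0, [0, 0, 0], 0], [0, [0, 0, 0], 0]])

```text
t: 5.77
ee_pos: [0.5923, 0.072, 0.1765]
eef_rot: [-0.0, 0.494, 0.87, -0.0]
contact_force: [-3.7, -1.6, 5.4]
width: 0.0134
grasp_force: 12.0
```

```bash
python3 - <<'E'
from h import *
go([.592,.073,.176])
a0=-np.arctan2(35,59)
a=np.linspace(a0,a0+1.9,14)   # from vertical, + to back (tool +y)
y=69*np.sin(a); z=69*np.cos(a)
print(np.round(np.diff(y),1),np.round(-np.diff(z),1))
E
```

```text
t 5.77 tcp [0.5923 0.072  0.1765] ytool deg 30.85 w 0.0134 F [-3.7 -1.6  5.4] q [ 0.12  0.36  1.74 -0.    1.04 -0.42]
to [0.592 0.073 0.176] tool shift mm [1.  0.2 0.5]
[ 9.   9.6  9.9 10.1 10.   9.7  9.2  8.5  7.7  6.6  5.5  4.2  2.8] [-4.5 -3.1 -1.7 -0.2  1.2  2.7  4.1  5.4  6.5  7.6  8.5  9.2  9.7]
```

Emit:
arm_command(steps=[[0, [0, 0.09, -0.045], 0], [0, [0, 0.096, -0.031], 0], [0, [0, 0.099, -0.017], 0], [0, [0, 0.101, -0.002], 0], [0, [0, 0.1, 0.012], 0], [0, [0, 0.097, 0.027], 0], [0, [0, 0.092, 0.041], 0], [0, [0, 0.085, 0.054], 0], [0, [0, 0.077, 0.065], 0], [0, [0, 0.066, 0.076], 0], [0, [0, 0.055, 0.085], 0], [0, [0, 0.042, 0.092], 0]], grip_force=20)

```text
t: 6.77
ee_pos: [0.6781, 0.1229, 0.1391]
eef_rot: [-0.001, 0.493, 0.87, -0.001]
contact_force: [-5.7, -9.3, 2.4]
width: 0.0135
grasp_force: 20.0
```

Emit:
arm_command(steps=[[0, [0, 0.02, 0.06], 0], [0, [0, 0, 0], 0], [0, [0, 0, 0], 0], [0, [0, 0, 0], 0]])

```text
t: 7.1
ee_pos: [0.6784, 0.1233, 0.1335]
eef_rot: [-0.001, 0.494, 0.87, -0.002]
contact_force: [-9.7, -8.2, 8.1]
width: 0.0135
grasp_force: 20.0
```

```bash
python3 - <<'E'
from h import *
p,M=state()
hx=np.array([.5923,.072,.1765+.008])-M@np.array([0,-.035,-.059])
d=M.T@(p+np.array([0,0,.008])-hx); print('angle',np.arctan2(d[1],-d[2])+np.arctan2(35,59),'r',np.hypot(d[1],d[2]),'hinge',hx)
E
```

```text
t 7.1 tcp [0.6784 0.1233 0.1335] ytool deg 30.86 w 0.0135 F [-9.7 -8.2  8.1] q [ 0.18  0.54  1.55 -0.    1.05 -0.36]
angle 1.8581177118717709 r 0.06745701283874886 hinge [0.62206947 0.08981157 0.12531785]
```

Emit:
arm_command(steps=[[0.5, [0, 0, 0], 0], [0.5, [0, 0, 0], 0], [0.5, [0, 0, 0], 0], [0.5, [0, 0, -0.3], 0], [0.5, [0, 0, -0.3], 0], [0.5, [0, 0, -0.3], 0], [0.5, [0, 0, -0.3], 0], [0.5, [0.2, -0.25, -0.1], 0], [0.5, [0.25, -0.25, 0], 0], [0.5, [0.25, -0.25, 0], 0], [0.5, [0.24, -0.23, 0], 0], [0.5, [0, 0, 0], 0]])

```text
t: 8.1
ee_pos: [0.5431, 0.1564, 0.2643]
eef_rot: [-0.001, 0.493, 0.87, -0.0]
contact_force: [1.5, 0.4, -0.3]
width: 0.0462
grasp_force: 0.0
```

```bash
python3 - <<'E'
from h import *
state(); s=snap('wrist','w2.png')
for P in [(.545,.153,.175)]: print(px(s,P))
find(s,'wrist',['tile_gable','tile_arch','tile_slope','keeper_grip'])
E
```

```text
t 8.1 tcp [0.5431 0.1564 0.2643] ytool deg 30.93 w 0.0462 F [ 1.5  0.4 -0.3] q [ 0.28  0.23  1.72  0.    1.2  -0.26]
(np.float64(320.46456309124085), np.float64(257.3453425977536))
wrist tile_gable 0.85 [0.53  0.15  0.054]
wrist tile_arch 0.74 [0.473 0.253 0.054]
wrist keeper_grip 0.76 [0.603 0.249 0.144]
```

View pics/w2.png

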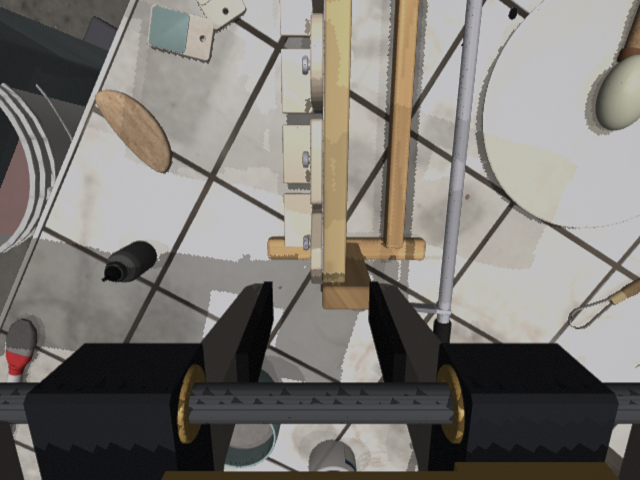

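The bar is at the back (column 460). The tile tops lie along column 317, with the standard's top on rows 119–204, and the stud heads are at (307,242), (306,160) and (306,65).

```bash
python3 - <<'E'
from h import *
s=snap('wrist'); p,M=state()
T=lambda P: np.round(1000*M.T@(P-p),1)
S=[plane(s,u,v,2,.133) for u,v in [(307,242),(306,160),(306,65)]]
for x in S: print('stud',np.round(x,4),T(x))
for u,v in [(317,119),(317,204),(311,160),(323,160)]: x=plane(s,u,v,2,.175); print('std top',np.round(x,4),T(x))
E
```

```text
t 8.4 tcp [0.5492 0.155  0.2643] ytool deg 30.83 w 0.0462 F [-1.  -1.  -0.1] q [ 0.27  0.23  1.71 -0.    1.2  -0.27]
stud [0.5428 0.1455 0.133 ] [ -4.9 -10.5 131.3]
stud [0.5104 0.1994 0.133 ] [ 58.1 -10.6 131.3]
stud [0.4778 0.2552 0.133 ] [122.7 -10.  131.2]
std top [0.5038 0.2272 0.175 ] [85.3 -2.  89.3]
std top [0.5308 0.1818 0.175 ] [32.5 -2.1 89.3]
std top [0.5132 0.204  0.175 ] [60.6 -5.9 89.3]
std top [0.5197 0.2079 0.175 ] [60.6  1.7 89.3]
```

Emit:
arm_command(steps=[[0.4, [-0.01, -0.065, 0], 0], [0.4, [0, 0, 0.2], 0], [0.4, [0, 0, 0.3], 0], [0.4, [0, 0, 0.3], 0], [0.4, [0, 0, 0.2], 0], [0.4, [0, 0, 0.06], 0], [0.4, [0, 0, 0], 0], [0.1, [0, 0, 0], 0], [0, [0, 0, 0], 0], [0, [0, 0, 0], 0], [0, [0, 0, 0], 0], [0, [0, 0, 0], 0]], grip_force=10)

```text
t: 9.4
ee_pos: [0.5431, 0.1509, 0.1594]
eef_rot: [0.0, 0.494, 0.87, 0.0]
contact_force: [-0.4, -0.5, 5.0]
width: 0.0083
grasp_force: 10.0
```

```bash
python3 - <<'E'
from h import *
p,M=state(); F=env.observe(); print(F['grasp_force'],M.T@F['contact_force'],F['torque'])
E
```

```text
t 9.4 tcp [0.5431 0.1509 0.1594] ytool deg 30.86 w 0.0083 F [-0.4 -0.5  5. ] q [ 0.27  0.33  1.83 -0.    0.98 -0.27]
9.99965563416481 [-0.23426279 -0.58490945 -5.0492667 ] [-0.26612397  0.08799482 -0.07933951]
```

Emit:
arm_command(steps=[[0, [0, 0, 0], 0], [0, [0, 0, 0], 0], [0, [0, 0, -0.04], 0], [0, [0, 0, -0.05], 0], [0, [0, 0, -0.05], 0], [0, [0, 0, -0.04], 0], [0, [0, 0, -0.03], 0], [0, [0, 0, 0], 0], [0, [0, 0, 0], 0]], grip_force=30)

```text
t: 10.15
ee_pos: [0.5429, 0.1509, 0.1796]
eef_rot: [0.0, 0.494, 0.87, 0.0]
contact_force: [-0.3, 0.0, -2.5]
width: 0.0077
grasp_force: 30.0
```

Emit:
arm_command(steps=[[0, [0, -0.05, 0], 0], [0, [0, -0.05, 0], 0], [0, [0, -0.05, 0], 0], [0, [0, -0.05, 0], 0], [0, [0, -0.1, 0], 0], [0, [0, -0.2, 0], 0], [0, [0, -0.2, 0], 0], [0, [0, -0.2, 0], 0], [0, [0, 0, 0], 0]])

```text
t: 10.9
ee_pos: [0.4614, 0.1029, 0.1788]
eef_rot: [-0.001, 0.494, 0.87, -0.001]
contact_force: [-0.3, -0.0, -2.4]
width: 0.0079
grasp_force: 30.0
```

```bash
python3 - <<'E'
from h import *
p,M=state(); F=env.observe(); print(F['grasp_force'],M.T@F['contact_force'])
t=snap('top'); s=snap('scene','s3.png')
for c,x in(('top',t),('scene',s)): find(x,c,['tile_gable','cone_cup','tumbler','beaker','standard_a'])
E
```

```text
t 10.9 tcp [0.4614 0.1029 0.1788] ytool deg 30.83 w 0.0079 F [-0.3 -0.  -2.4] q [ 0.22  0.17  1.99 -0.    0.98 -0.32]
29.999921321868896 [ 0.1253023  -0.29351154  2.37640231]
top cone_cup 0.57 [ 0.558 -0.384  0.012]
top tumbler 0.69 [ 0.602 -0.267  0.035]
top tumbler 0.43 [ 0.756 -0.307  0.025]
top beaker 0.61 [ 0.586 -0.084  0.065]
top standard_a 0.82 [0.438 0.312 0.053]
scene tile_gable 0.83 [0.462 0.1   0.109]
scene cone_cup 0.74 [ 0.535 -0.382  0.034]
scene tumbler 0.98 [ 0.572 -0.27   0.058]
scene beaker 0.66 [ 0.561 -0.097  0.057]
scene standard_a 0.87 [0.505 0.21  0.093]
scene standard_a 0.8 [0.444 0.312 0.094]
scene standard_a 0.73 [ 0.747 -0.315  0.021]
```

Tile off cleanly, and the detections say the small cup has shifted to y≈-0.383. I'll look at the pots closer.

```bash
python3 - <<'E'
from h import *
t=snap('top')
b=cv2.resize(t['color'][195:275,320:490],None,fx=4.7,fy=4.7,interpolation=cv2.INTER_CUBIC)
for n,X,r,h in [('beaker',(.592,-.083),.045,.086),('tumbler',(.6,-.267),.038,.082),('cone',(.558,-.384),.034,.055)]:
    for z in (0,h):
        pts=np.array([px(t,(X[0]+r*np.cos(a),X[1]+r*np.sin(a),z)) for a in np.linspace(0,6.28,40)])
        cv2.polylines(b,[np.int32((pts-[320,195])*4.7)],True,(0,0,255) if z else (255,0,0),1)
cv2.imwrite('pics/p1.png',b)
E
```

```text
(no output)
```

View pics/p1.png

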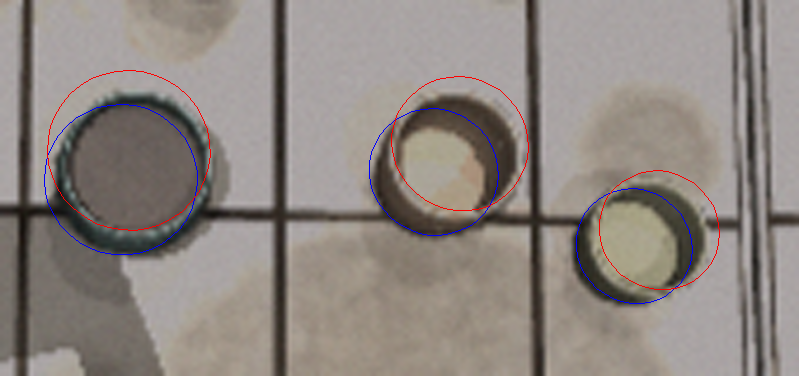

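Overlaying the models shows the real rims a little below the red circles: beaker about (.579,-.085), tumbler about (.590,-.262), cup about (.552,-.377). I'll carry the pointed tile over and check from close by.

Emit:
arm_command(steps=[[0, [0, -0.05, -0.2], 0], [0, [0, 0, -0.2], 0.114], [0, [0, 0, -0.2], 0.114], [0, [0, 0, -0.2], 0.114], [0, [0, 0, 0], 0.114], [0, [0, 0, 0], 0.114], [0, [0, 0, 0], 0.116], [0, [-0.15, 0, 0], 0], [0, [-0.3, 0, 0], 0], [0, [-0.3, 0, 0], 0], [0, [-0.3, 0, 0], 0], [0, [-0.3, 0, 0], 0]])

```text
t: 12.55
ee_pos: [0.461, -0.034, 0.2594]
eef_rot: [0.0, 0.707, 0.707, 0.0]
contact_force: [0.8, -0.4, -2.5]
width: 0.0079
grasp_force: 30.0
```

Emit:
arm_command(steps=[[0, [-0.3, 0, 0], 0], [0, [-0.3, 0, 0], 0], [0, [-0.3, 0, 0], 0], [0, [-0.3, 0, 0], 0], [0, [-0.3, 0, 0], 0], [0, [-0.3, 0, 0], 0], [0, [-0.3, 0, 0], 0], [0, [-0.3, 0, 0], 0], [0, [-0.3, 0, 0], 0], [0, [-0.2, 0, 0], 0], [0, [-0.1, 0, 0], 0], [0, [0, 0, 0], 0]])

```text
t: 13.55
ee_pos: [0.461, -0.3344, 0.2591]
eef_rot: [-0.0, 0.708, 0.706, -0.0]
contact_force: [0.2, 0.1, -2.7]
width: 0.0075
grasp_force: 30.0
```

Emit:
arm_command(steps=[[0, [0, 0, 0], 0], [0, [0, 0, 0], 0], [0, [0, 0, 0], 0], [0, [0, 0, 0], 0]])

```text
t: 13.88
ee_pos: [0.4613, -0.3318, 0.2595]
eef_rot: [-0.0, 0.707, 0.707, 0.0]
contact_force: [0.4, 1.3, -1.7]
width: 0.0079
grasp_force: 30.0
```

```bash
cat >> h.py <<'E'
POTS={'beaker':(.579,-.085,.045,.086),'tumbler':(.590,-.262,.038,.082),'cone_cup':(.552,-.377,.034,.055)}
def over(s,img,names):
    for n in names:
        x,y,r,h=POTS[n]
        pts=np.array([px(s,(x+r*np.cos(a),y+r*np.sin(a),h)) for a in np.linspace(0,6.28,60)])
        cv2.polylines(img,[np.int32(pts)],True,(0,0,255),1)
        print(n,'rim center px',np.round(px(s,(x,y,h)),1))
E
python3 - <<'E'
from h import *
state(); s=snap('wrist'); im=s['color'].copy(); over(s,im,POTS); cv2.imwrite('pics/w4.png',im)
find(s,'wrist',['cone_cup','tumbler','tile_gable'])
E
```

```text
t 13.88 tcp [ 0.4613 -0.3318  0.2595] ytool deg 0.06 w 0.0079 F [ 0.4  1.3 -1.7] q [-0.63  0.23  1.72  0.    1.19 -0.63]
beaker rim center px [ 485.5 -113.9]
tumbler rim center px [471.9 142.9]
cone_cup rim center px [411.  261.6]
wrist cone_cup 0.87 [ 0.564 -0.385  0.025]
wrist tumbler 0.94 [ 0.608 -0.261  0.039]
wrist tile_gable 0.83 [ 0.462 -0.322  0.154]
```

View pics/w4.png

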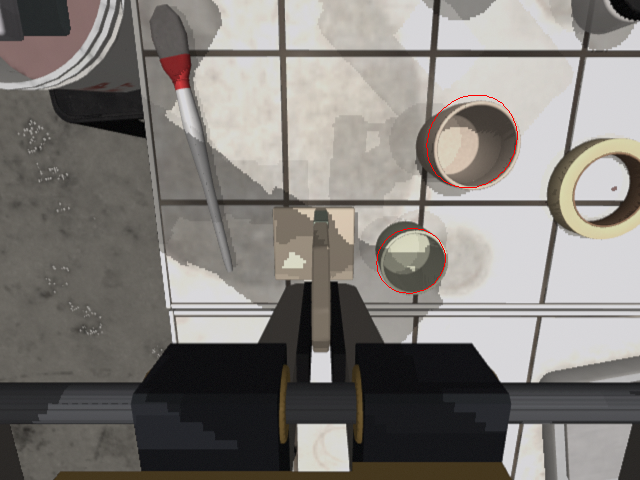

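The rims fit the overlay: cup centre at (411,261), tumbler at (472,143). The tile hangs straight, so I'll set it down.

Emit:
arm_command(steps=[[0, [-0.15, -0.035, 0], 0], [0, [-0.15, -0.035, 0], 0], [0, [-0.15, 0, 0.1], 0], [0, [0, 0, 0.3], 0], [0, [0, 0, 0.3], 0], [0, [0, 0, 0.3], 0], [0, [0, 0, 0.25], 0], [0, [0, 0, 0.1], 0], [0, [0, 0, 0.05], 0], [0, [0, 0, 0.03], 0], [0, [0, 0, 0], 0], [0, [0, 0, 0], 0]])

```text
t: 15.08
ee_pos: [0.4549, -0.3787, 0.1176]
eef_rot: [0.001, 0.707, 0.707, 0.0]
contact_force: [-0.3, 0.2, -1.3]
width: 0.0079
grasp_force: 30.0
```

```bash
python3 - <<'E'
from h import *
p,M=state(); find(snap('scene'),'scene',['cone_cup','tumbler'])
E
```

```text
t 15.08 tcp [ 0.4549 -0.3787  0.1176] ytool deg -0.02 w 0.0079 F [-0.3  0.2 -1.3] q [-0.7   0.42  1.8  -0.    0.92 -0.7 ]
scene cone_cup 0.75 [ 0.548 -0.392  0.034]
scene tumbler 0.61 [ 0.563 -0.271  0.032]
scene tumbler 0.31 [ 0.745 -0.331  0.021]
```

Emit:
arm_command(steps=[[0, [0, 0, 0.01], 0], [0, [0, 0, 0.01], 0], [0, [0, 0, 0.01], 0], [0, [0, 0, 0], 0], [0, [0, 0, 0], 0]])

```text
t: 15.65
ee_pos: [0.4545, -0.3782, 0.1146]
eef_rot: [0.001, 0.707, 0.707, 0.0]
contact_force: [-2.1, 0.8, 7.7]
width: 0.0076
grasp_force: 30.0
```

Contact with the table. Releasing and lifting.

Emit:
arm_command(steps=[[0.2, [0, 0, -0.005], 0], [0.4, [0, 0, 0], 0], [0.4, [0, 0, 0], 0], [0.4, [0, 0, 0], 0], [0.4, [0, 0, -0.1], 0], [0.4, [0, 0, -0.3], 0], [0.4, [0, 0, -0.3], 0], [0.4, [0, 0, -0.3], 0], [0.4, [0, 0, -0.3], 0], [0.4, [0.3, 0, -0.2], 0], [0.4, [0.3, 0, 0], 0], [0.4, [0.3, 0, 0], 0]])

```text
t: 16.65
ee_pos: [0.4547, -0.2876, 0.2662]
eef_rot: [0.002, 0.708, 0.707, 0.0]
contact_force: [-0.7, 0.2, -0.3]
width: 0.0367
grasp_force: 0.0
```

Emit:
arm_command(steps=[[0.4, [0.2, 0, 0], 0], [0.4, [0.1, 0, 0], 0], [0.4, [0, 0, 0], 0], [0.4, [0, 0, 0], 0], [0.4, [0, 0, 0], 0]])

```text
t: 17.07
ee_pos: [0.4544, -0.2589, 0.2641]
eef_rot: [0.0, 0.707, 0.707, -0.0]
contact_force: [0.6, -0.0, -0.6]
width: 0.0366
grasp_force: 0.0
```

```bash
python3 - <<'E'
from h import *
p,M=state(); s=snap('wrist'); im=s['color'].copy(); over(s,im,POTS)
x,y=.454,-.377
foot=[px(s,(x+a,y+b,.008)) for a,b in [(-.034,-.027),(-.034,.027),(.024,.027),(.024,-.027)]]
cv2.polylines(im,[np.int32(foot)],True,(255,0,0),1); cv2.imwrite('pics/w5.png',im)
g=M.T@(np.array([.478,.255,.133])-p); print(g)
E
```

```text
t 17.07 tcp [ 0.4544 -0.2589  0.2641] ytool deg -0.03 w 0.0366 F [ 0.6 -0.  -0.6] q [-0.52  0.16  1.81 -0.    1.18 -0.52]
beaker rim center px [480.7   3.6]
tumbler rim center px [468.9 225.2]
cone_cup rim center px [412.2 325.4]
[0.51394869 0.02331556 0.13075785]
```

View pics/w5.png

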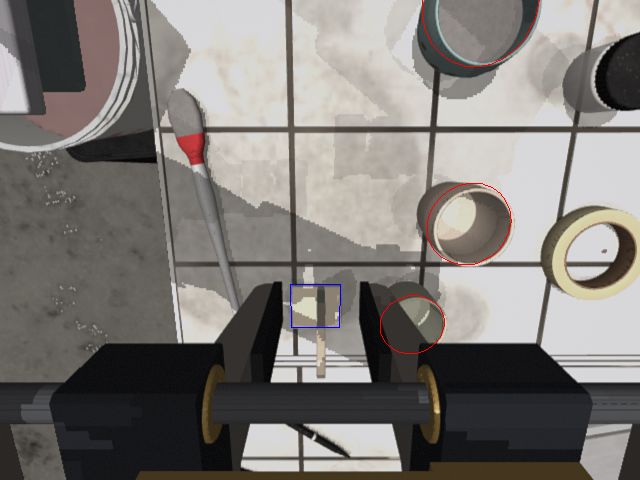

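The tile stands inside its predicted foot outline (blue, 290–340 × 284–327). Next the arched tile.

Emit:
arm_command(steps=[[0.4, [0.3, 0, 0], 0], [0.4, [0.35, 0, 0], 0], [0.4, [0.35, 0, 0], 0], [0.4, [0.35, 0, 0], 0], [0.4, [0.35, 0, 0], 0], [0.4, [0.35, 0, 0], 0], [0.4, [0.35, 0.03, 0], 0], [0.4, [0.35, 0.05, 0], 0], [0.4, [0.35, 0.05, 0], 0], [0.4, [0.35, 0.05, 0], 0], [0.4, [0.35, 0.05, 0], 0], [0.4, [0.35, 0, 0], 0]])

```text
t: 18.12
ee_pos: [0.4786, 0.1583, 0.2639]
eef_rot: [0.0, 0.708, 0.707, 0.0]
contact_force: [0.2, -0.1, 0.7]
width: 0.0367
grasp_force: 0.0
```

Emit:
arm_command(steps=[[0.4, [0.35, 0, 0], 0], [0.4, [0.35, 0, 0], 0], [0.4, [0.25, 0, 0], 0], [0.4, [0.1, 0, 0], 0], [0.4, [0, 0, 0], -0.114], [0.4, [0, 0, 0], -0.114], [0.4, [0, 0, 0], -0.114], [0.4, [0, 0, 0], -0.114], [0.4, [0, 0, 0], -0.114], [0.4, [0, 0, 0], -0.116], [0.4, [0, 0, 0], 0], [0.4, [0, 0, 0], 0]])

```text
t: 19.12
ee_pos: [0.4778, 0.2612, 0.2637]
eef_rot: [0.0, 0.495, 0.869, -0.0]
contact_force: [0.6, 0.2, 0.2]
width: 0.037
grasp_force: 0.0
```

```bash
python3 - <<'E'
from h import *
go([.4774,.2607,.1594]); s=snap('wrist','w6.png'); print([px(s,(x,y,z)) for x,y,z in [(.4774,.2607,.175),(.4717,.2566,.133),(.4388,.3116,.133)]])
E
```

```text
t 19.12 tcp [0.4778 0.2612 0.2637] ytool deg 30.63 w 0.037 F [0.6 0.2 0.2] q [ 0.5   0.19  1.76 -0.    1.19 -0.04]
to [0.477 0.261 0.159] tool shift mm [ -0.2  -0.6 104.3]
[(np.float64(319.5882066566668), np.float64(252.0595344349525)), (np.float64(310.8505602676675), np.float64(237.0930034092319)), (np.float64(309.9016060591572), np.float64(152.71510109203712))]
```

View pics/w6.png

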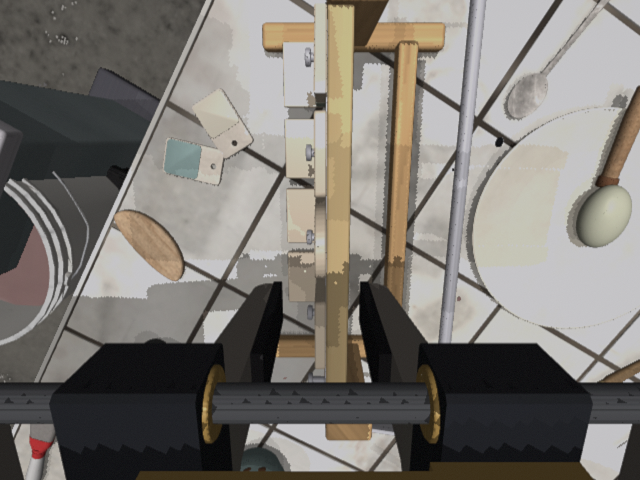

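Arch stud at (310,237) as predicted; the fingers straddle its top. Going down.

Emit:
arm_command(steps=[[0.4, [0, -0.005, 0.2], 0], [0.4, [0, 0, 0.3], 0], [0.4, [0, 0, 0.3], 0], [0.4, [0, 0, 0.18], 0], [0.4, [0, 0, 0.06], 0], [0.4, [0, 0, 0], 0], [0.1, [0, 0, 0], 0], [0, [0, 0, 0], 0], [0, [0, 0, 0], 0], [0, [0, 0, 0], 0], [0, [0, 0, 0], 0], [0, [0, 0, 0], 0]], grip_force=10)

```text
t: 20.17
ee_pos: [0.4771, 0.262, 0.1607]
eef_rot: [0.0, 0.494, 0.87, 0.0]
contact_force: [-2.0, -1.3, 6.2]
width: 0.0077
grasp_force: 10.0
```

Emit:
arm_command(steps=[[0, [0, 0, 0], 0], [0, [0, 0, 0], 0], [0, [0, 0, -0.04], 0], [0, [0, 0, -0.05], 0], [0, [0, 0, -0.05], 0], [0, [0, 0, -0.04], 0], [0, [0, 0, -0.03], 0], [0, [0, 0, 0], 0], [0, [0, 0, 0], 0]], grip_force=30)

```text
t: 20.92
ee_pos: [0.4769, 0.2619, 0.181]
eef_rot: [0.0, 0.494, 0.87, 0.0]
contact_force: [-0.1, 0.7, -1.6]
width: 0.0075
grasp_force: 30.0
```

Emit:
arm_command(steps=[[0, [0, -0.05, 0], 0], [0, [0, -0.05, 0], 0], [0, [0, -0.05, 0], 0], [0, [0, -0.05, 0], 0], [0, [0, -0.1, 0], 0], [0, [0, -0.2, 0], 0], [0, [0, -0.2, 0], 0], [0, [0, -0.15, 0], 0], [0, [0, 0, -0.2], 0], [0, [0, 0, -0.2], 0], [0, [0, 0, -0.2], 0], [0, [0, 0, -0.2], 0]])

```text
t: 21.92
ee_pos: [0.403, 0.2177, 0.2617]
eef_rot: [-0.0, 0.494, 0.87, -0.0]
contact_force: [0.3, 0.0, -2.7]
width: 0.0075
grasp_force: 30.0
```

Emit:
arm_command(steps=[[0, [0, 0, 0], 0.114], [0, [0, 0, 0], 0.114], [0, [0, 0, 0], 0.114], [0, [0, 0, 0], 0.114], [0, [0, 0, 0], 0.114], [0, [0, 0, 0], 0.116], [0, [-0.15, 0, 0], 0], [0, [-0.3, 0.1, 0], 0], [0, [-0.3, 0.2, 0], 0], [0, [-0.3, 0.2, 0], 0], [0, [-0.3, 0.2, 0], 0], [0, [-0.3, 0.1, 0], 0]])

```text
t: 22.92
ee_pos: [0.4849, 0.0516, 0.261]
eef_rot: [0.0, 0.707, 0.707, 0.001]
contact_force: [0.8, 0.0, -3.6]
width: 0.0079
grasp_force: 30.0
```

```bash
python3 - <<'E'
from h import *
go([.488,-.262,.1157])
E
```

```text
t 22.92 tcp [0.4849 0.0516 0.261 ] ytool deg -0.01 w 0.0079 F [ 0.8  0.  -3.6] q [ 0.1   0.1   1.88 -0.    1.16  0.1 ]
to [ 0.488 -0.262  0.116] tool shift mm [-313.6    2.9  145.3]
```

Emit:
arm_command(steps=[[0, [-0.3, 0, 0], 0], [0, [-0.3, 0, 0], 0], [0, [-0.3, 0, 0], 0], [0, [-0.3, 0, 0], 0], [0, [-0.3, 0, 0], 0], [0, [-0.3, 0, 0], 0], [0, [-0.3, 0, 0], 0], [0, [-0.3, 0, 0], 0], [0, [-0.3, 0, 0], 0], [0, [-0.2, 0, 0], 0], [0, [-0.15, 0, 0], 0], [0, [0, 0, 0], 0]])

```text
t: 23.92
ee_pos: [0.4832, -0.2538, 0.2608]
eef_rot: [0.0, 0.708, 0.706, -0.0]
contact_force: [0.2, 0.2, -2.4]
width: 0.008
grasp_force: 30.0
```

Emit:
arm_command(steps=[[0, [0, 0, 0], 0], [0, [0, 0, 0], 0], [0, [0, 0, 0], 0]])

```text
t: 24.17
ee_pos: [0.4837, -0.2505, 0.2609]
eef_rot: [-0.0, 0.707, 0.707, 0.0]
contact_force: [0.3, 0.1, -1.7]
width: 0.0078
grasp_force: 30.0
```

```bash
python3 - <<'E'
from h import *
go([.488,-.262,.1157]); s=snap('wrist'); im=s['color'].copy(); over(s,im,POTS); cv2.imwrite('pics/w7.png',im)
find(s,'wrist',['tile_gable','cone_cup','tumbler','beaker','tile_arch']); 
s=snap('scene'); find(s,'scene',['tile_gable','cone_cup','tumbler','beaker'])
s=snap('top'); find(s,'top',['tile_gable','cone_cup','tumbler','beaker'])
E
```

```text
t 24.17 tcp [ 0.4837 -0.2505  0.2609] ytool deg 0.04 w 0.0078 F [ 0.3  0.1 -1.7] q [-0.48  0.19  1.77  0.    1.18 -0.48]
to [ 0.488 -0.262  0.116] tool shift mm [-11.5   4.4 145.2]
beaker rim center px [443.5  14.8]
tumbler rim center px [437.1 235.3]
cone_cup rim center px [384.7 334.2]
wrist tile_gable 0.51 [ 0.428 -0.36   0.011]
wrist cone_cup 0.56 [ 0.569 -0.38   0.02 ]
wrist tumbler 0.83 [ 0.601 -0.267  0.04 ]
wrist beaker 0.67 [ 0.586 -0.099  0.06 ]
wrist tile_arch 0.72 [ 0.486 -0.242  0.153]
scene tile_gable 0.87 [ 0.452 -0.381  0.048]
scene tile_gable 0.46 [ 0.747 -0.314  0.018]
scene cone_cup 0.82 [ 0.552 -0.39   0.032]
scene tumbler 0.82 [ 0.572 -0.27   0.054]
scene tumbler 0.37 [ 0.384 -0.004  0.042]
scene beaker 0.96 [ 0.562 -0.099  0.058]
top tile_gable 0.65 [ 0.456 -0.385  0.01 ]
top cone_cup 0.72 [ 0.458 -0.381  0.009]
top tumbler 0.63 [ 0.601 -0.263  0.015]
```

View pics/w7.png

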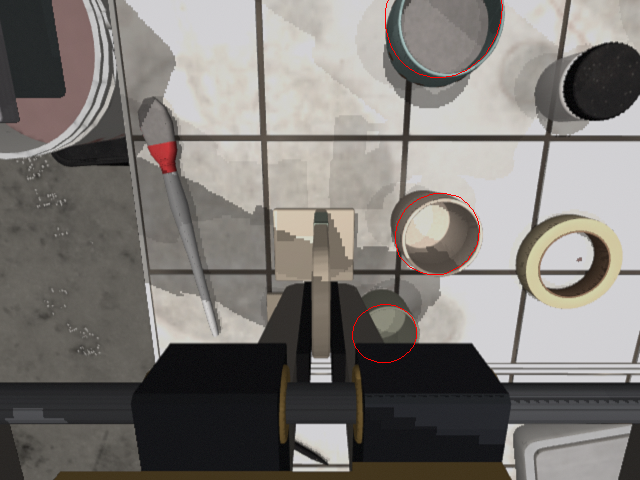

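Tumbler rim (437,235) matches the overlay, and so does the cup once its base offset is allowed for. Setting down the arched tile.

Emit:
arm_command(steps=[[0, [-0.06, 0.022, 0], 0], [0, [-0.055, 0.022, 0], 0], [0, [0, 0, 0.2], 0], [0, [0, 0, 0.3], 0], [0, [0, 0, 0.3], 0], [0, [0, 0, 0.3], 0], [0, [0, 0, 0.2], 0], [0, [0, 0, 0.08], 0], [0, [0, 0, 0.03], 0], [0, [0, 0, 0.01], 0], [0, [0, 0, 0], 0], [0, [0, 0, 0], 0]])

```text
t: 25.97
ee_pos: [0.4891, -0.2638, 0.1203]
eef_rot: [0.001, 0.707, 0.707, 0.0]
contact_force: [-0.0, -1.4, -2.6]
width: 0.0075
grasp_force: 30.0
```

Emit:
arm_command(steps=[[0, [0, 0, 0.01], 0], [0, [0, 0, 0.01], 0], [0, [0, 0, 0.01], 0], [0, [0, 0, 0], 0], [0, [0, 0, 0], 0]])

```text
t: 26.38
ee_pos: [0.4883, -0.2633, 0.116]
eef_rot: [0.0, 0.707, 0.707, 0.0]
contact_force: [-0.6, 0.2, -0.9]
width: 0.0075
grasp_force: 30.0
```

Emit:
arm_command(steps=[[0, [0, 0, 0.01], 0], [0, [0, 0, 0.01], 0], [0, [0, 0, 0], 0], [0, [0, 0, 0], 0]])

```text
t: 26.72
ee_pos: [0.4887, -0.2635, 0.1161]
eef_rot: [0.001, 0.707, 0.707, 0.0]
contact_force: [-5.3, 3.5, 21.1]
width: 0.008
grasp_force: 30.0
```

Emit:
arm_command(steps=[[0, [0, 0, -0.015], 0], [0.2, [0, 0, 0], 0], [0.4, [0, 0, 0], 0], [0.4, [0, 0, 0], 0], [0.4, [0, 0, -0.1], 0], [0.4, [0, 0, -0.3], 0], [0.4, [0, 0, -0.3], 0], [0.4, [0, 0, -0.3], 0], [0.4, [0, 0, -0.3], 0], [0.4, [0.3, -0.1, -0.15], 0], [0.4, [0.35, -0.1, 0], 0], [0.4, [0.35, -0.1, 0], 0]])

```text
t: 27.72
ee_pos: [0.4584, -0.1628, 0.2622]
eef_rot: [0.001, 0.708, 0.706, 0.001]
contact_force: [-0.5, 0.6, -1.1]
width: 0.0364
grasp_force: 0.0
```

Emit:
arm_command(steps=[[0.4, [0.35, -0.1, 0], 0], [0.4, [0.35, -0.1, 0], 0], [0.4, [0.35, -0.1, 0], 0], [0.4, [0.35, -0.1, 0], 0], [0.4, [0.35, -0.07, 0], 0], [0.4, [0.35, 0, 0], 0], [0.4, [0.35, 0, 0], 0], [0.4, [0.35, 0, 0], 0], [0.4, [0.35, 0, 0], 0], [0.4, [0.35, 0, 0], 0], [0.4, [0.35, 0, 0], 0], [0.4, [0.35, 0, 0], 0]])

```text
t: 28.72
ee_pos: [0.4109, 0.2586, 0.2611]
eef_rot: [0.0, 0.707, 0.707, 0.0]
contact_force: [1.2, 0.1, 0.5]
width: 0.0366
grasp_force: 0.0
```

Emit:
arm_command(steps=[[0.4, [0.35, 0, 0], 0], [0.4, [0.35, 0, 0], 0], [0.4, [0.3, 0, 0], 0], [0.4, [0.1, 0, 0], 0], [0.4, [0, 0, 0], -0.114], [0.4, [0, 0, 0], -0.114], [0.4, [0, 0, 0], -0.114], [0.4, [0, 0, 0], -0.114], [0.4, [0, 0, 0], -0.114], [0.4, [0, 0, 0], -0.116], [0.4, [0, 0, 0], 0], [0.4, [0, 0, 0], 0]])

```text
t: 29.72
ee_pos: [0.4114, 0.3663, 0.2607]
eef_rot: [0.0, 0.495, 0.869, -0.0]
contact_force: [0.4, 1.1, 0.3]
width: 0.0368
grasp_force: 0.0
```

```bash
python3 - <<'E'
from h import *
go([.4116,.3706,.1594]); s=snap('scene','s8.png'); find(s,'scene',['tile_gable','tile_arch','tile_slope','cone_cup','tumbler','beaker'])
t=snap('top'); find(t,'top',['tile_gable','tile_arch','tile_slope'])
E
```

```text
t 29.72 tcp [0.4114 0.3663 0.2607] ytool deg 30.68 w 0.0368 F [0.4 1.1 0.3] q [ 0.72  0.2   1.75 -0.    1.18  0.19]
to [0.412 0.371 0.159] tool shift mm [  3.6   2.4 101.3]
scene tile_gable 0.86 [ 0.452 -0.379  0.048]
scene tile_gable 0.33 [0.532 0.221 0.119]
scene tile_arch 0.63 [ 0.489 -0.268  0.044]
scene tile_slope 0.88 [0.415 0.367 0.118]
scene cone_cup 0.69 [ 0.55  -0.387  0.03 ]
scene cone_cup 0.4 [ 0.562 -0.098  0.059]
scene tumbler 0.58 [ 0.576 -0.271  0.059]
scene beaker 0.8 [ 0.559 -0.096  0.055]
top tile_gable 0.78 [ 0.454 -0.373  0.006]
top tile_arch 0.77 [ 0.483 -0.259  0.008]
top tile_slope 0.69 [0.407 0.363 0.056]
top tile_slope 0.28 [0.533 0.259 0.115]
```

Emit:
arm_command(steps=[[0.4, [-0.045, 0.024, 0.2], 0], [0.4, [0, 0, 0.3], 0], [0.4, [0, 0, 0.3], 0], [0.4, [0, 0, 0.17], 0], [0.4, [0, 0, 0.06], 0], [0.4, [0, 0, 0], 0], [0.1, [0, 0, 0], 0], [0, [0, 0, 0], 0], [0, [0, 0, 0], 0], [0, [0, 0, 0], 0], [0, [0, 0, 0], 0], [0, [0, 0, 0], 0]], grip_force=10)

```text
t: 31.27
ee_pos: [0.4161, 0.3645, 0.1582]
eef_rot: [0.0, 0.494, 0.87, 0.001]
contact_force: [-1.0, 0.0, 4.7]
width: 0.0077
grasp_force: 10.0
```

Emit:
arm_command(steps=[[0, [0, 0, 0], 0], [0, [0, 0, 0], 0], [0, [0, 0, -0.04], 0], [0, [0, 0, -0.05], 0], [0, [0, 0, -0.05], 0], [0, [0, 0, -0.04], 0], [0, [0, 0, -0.03], 0], [0, [0, 0, 0], 0], [0, [0, 0, 0], 0]], grip_force=30)

```text
t: 32.02
ee_pos: [0.4158, 0.3642, 0.1786]
eef_rot: [0.0, 0.494, 0.87, 0.0]
contact_force: [0.7, -0.1, -1.9]
width: 0.0078
grasp_force: 30.0
```

Emit:
arm_command(steps=[[0, [0, -0.05, 0], 0], [0, [0, -0.05, 0], 0], [0, [0, -0.05, 0], 0], [0, [0, -0.05, 0], 0], [0, [0, -0.1, 0], 0], [0, [0, -0.2, 0], 0], [0, [0, -0.2, 0], 0], [0, [0, -0.15, 0], 0], [0, [0, 0, -0.2], 0], [0, [0, 0, -0.2], 0], [0, [0, 0, -0.2], 0], [0, [0, 0, -0.2], 0]])

```text
t: 33.02
ee_pos: [0.3418, 0.32, 0.2592]
eef_rot: [-0.0, 0.493, 0.87, -0.0]
contact_force: [0.2, 0.3, -1.2]
width: 0.0078
grasp_force: 30.0
```

Emit:
arm_command(steps=[[0, [0, 0, 0], 0.114], [0, [0, 0, 0], 0.114], [0, [0, 0, 0], 0.114], [0, [0, 0, 0], 0.114], [0, [0, 0, 0], 0.114], [0, [0, 0, 0], 0.116], [0, [-0.15, 0, 0], 0], [0, [-0.3, 0.1, 0], 0], [0, [-0.3, 0.1, 0], 0], [0, [-0.3, 0.15, 0], 0], [0, [-0.3, 0.15, 0], 0], [0, [-0.3, 0.15, 0], 0]])

```text
t: 34.02
ee_pos: [0.407, 0.1533, 0.2584]
eef_rot: [0.0, 0.706, 0.708, -0.0]
contact_force: [-0.5, -0.3, -0.6]
width: 0.0076
grasp_force: 30.0
```

Emit:
arm_command(steps=[[0, [-0.3, 0.15, 0], 0], [0, [-0.3, 0.15, 0], 0], [0, [-0.3, 0.15, 0], 0], [0, [-0.3, 0.15, 0], 0], [0, [-0.3, 0, 0], 0], [0, [-0.3, 0, 0], 0], [0, [-0.3, 0, 0], 0], [0, [-0.15, 0, 0], 0], [0, [0, 0, 0], 0], [0, [0, 0, 0], 0], [0, [0, 0, 0], 0]])

```text
t: 34.93
ee_pos: [0.4669, -0.0691, 0.2583]
eef_rot: [-0.0, 0.707, 0.707, 0.0]
contact_force: [-0.3, 0.8, -2.4]
width: 0.0077
grasp_force: 30.0
```

```bash
python3 - <<'E'
from h import *
go([.470,-.0925,.1132]); s=snap('wrist'); im=s['color'].copy(); over(s,im,POTS); cv2.imwrite('pics/w9.png',im)
E
```

```text
t 34.93 tcp [ 0.4669 -0.0691  0.2583] ytool deg 0.02 w 0.0077 F [-0.3  0.8 -2.4] q [-0.15  0.08  1.91  0.    1.15 -0.15]
to [ 0.47  -0.092  0.113] tool shift mm [-23.5   3.1 145.1]
beaker rim center px [445.3 241.9]
tumbler rim center px [439.5 406.6]
cone_cup rim center px [392.2 473.7]
```

View pics/w9.png

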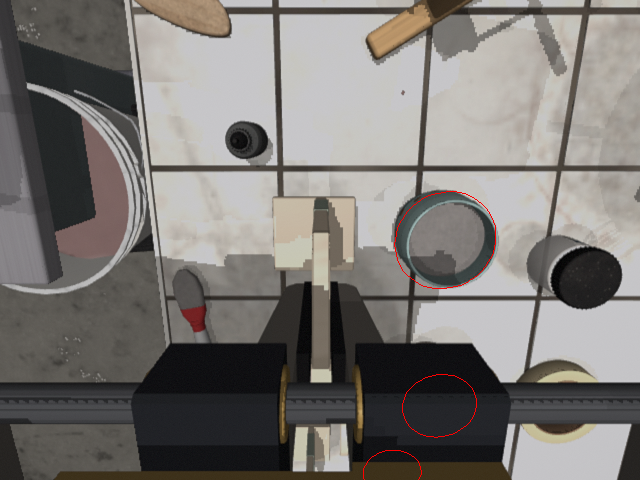

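Beaker rim at about (446,240), which agrees. Setting down the sloping tile.

Emit:
arm_command(steps=[[0, [-0.12, 0.015, 0], 0], [0, [-0.11, 0.015, 0], 0], [0, [0, 0, 0.2], 0], [0, [0, 0, 0.3], 0], [0, [0, 0, 0.3], 0], [0, [0, 0, 0.3], 0], [0, [0, 0, 0.2], 0], [0, [0, 0, 0.08], 0], [0, [0, 0, 0.03], 0], [0, [0, 0, 0.01], 0], [0, [0, 0, 0.01], 0], [0, [0, 0, 0], 0]])

```text
t: 35.98
ee_pos: [0.4716, -0.0927, 0.1165]
eef_rot: [0.001, 0.707, 0.707, 0.001]
contact_force: [0.4, -0.5, -1.4]
width: 0.0079
grasp_force: 30.0
```

Emit:
arm_command(steps=[[0, [0, 0, 0.01], 0], [0, [0, 0, 0.01], 0], [0, [0, 0, 0], 0], [0, [0, 0, 0], 0]])

```text
t: 36.32
ee_pos: [0.4708, -0.0925, 0.1137]
eef_rot: [0.0, 0.707, 0.707, 0.0]
contact_force: [-0.4, 0.6, -1.0]
width: 0.0079
grasp_force: 30.0
```

Emit:
arm_command(steps=[[0, [0, 0, 0.007], 0], [0, [0, 0, 0], 0], [0, [0, 0, 0], 0]])

```text
t: 36.57
ee_pos: [0.471, -0.0925, 0.1135]
eef_rot: [0.0, 0.707, 0.707, 0.0]
contact_force: [-2.2, 1.1, 8.4]
width: 0.0074
grasp_force: 30.0
```

Emit:
arm_command(steps=[[0.2, [0, 0, -0.007], 0], [0.4, [0, 0, 0], 0], [0.4, [0, 0, 0], 0], [0.4, [0, 0, -0.1], 0], [0.4, [0, 0, -0.3], 0], [0.4, [0, 0, -0.3], 0], [0.4, [0, 0, -0.3], 0], [0.4, [0, 0, -0.3], 0], [0.4, [0, 0, -0.3], 0], [0.4, [0.2, 0.2, 0], 0], [0.4, [0.25, 0.25, 0], 0], [0.4, [0.25, 0.25, 0], 0]])

```text
t: 37.57
ee_pos: [0.5415, -0.022, 0.2753]
eef_rot: [0.001, 0.708, 0.706, 0.001]
contact_force: [-0.0, 0.1, 1.1]
width: 0.0367
grasp_force: 0.0
```

Emit:
arm_command(steps=[[0.4, [0.25, 0.25, 0], 0], [0.4, [0.25, 0.25, 0], 0], [0.4, [0.25, 0.25, 0], 0], [0.4, [0.25, 0.25, 0], 0], [0.4, [0.25, 0.2, 0], 0], [0.4, [0, 0, 0], -0.114], [0.4, [0, 0, 0], -0.114], [0.4, [0, 0, 0], -0.114], [0.4, [0, 0, 0], -0.114], [0.4, [0, 0, 0], -0.114], [0.4, [0, 0, 0], -0.116], [0.4, [0, 0, 0], 0]])

```text
t: 38.57
ee_pos: [0.6605, 0.1025, 0.274]
eef_rot: [-0.0, 0.492, 0.871, -0.0]
contact_force: [-1.0, 0.7, 0.4]
width: 0.037
grasp_force: 0.0
```

```bash
python3 - <<'E'
from h import *
go([.6785,.1235,.1335]); w_=snap('wrist'); find(w_,'wrist',['keeper_grip'])
t=snap('top'); s=snap('scene')
TL=[(.4545,-.378),(.4885,-.263),(.471,-.085)]
ims=[]
for c,(x0,x1,y0,y1) in ((t,(320,500,190,300)),(s,(320,500,240,350))):
    im=c['color'].copy()
    im=cv2.resize(im[y0:y1,x0:x1],None,fx=4,fy=4,interpolation=cv2.INTER_CUBIC)
    f=lambda P:(np.array(px(c,P))-[x0,y0])*4
    for x,y in TL:
        for h in (.008,):
            cv2.polylines(im,[np.int32([f((x+a,y+b,h)) for a,b in [(-.034,-.027),(-.034,.027),(.024,.027),(.024,-.027)]])],True,(255,0,0),1)
    for n,(x,y,r,h) in POTS.items():
        cv2.polylines(im,[np.int32([f((x+r*np.cos(a),y+r*np.sin(a),h)) for a in np.linspace(0,6.28,60)])],True,(0,0,255),1)
    ims.append(im)
cv2.imwrite('pics/f1.png',cv2.resize(np.vstack(ims),None,fx=.67,fy=.67,interpolation=cv2.INTER_AREA))
find(t,'top',['tile_slope','tile_arch','tile_gable']); find(s,'scene',['tile_slope','tile_arch','tile_gable','standard_a'])
E
```

```text
t 38.57 tcp [0.6605 0.1025 0.274 ] ytool deg 31.09 w 0.037 F [-1.   0.7  0.4] q [ 0.15  0.38  1.48 -0.    1.28 -0.39]
to [0.678 0.124 0.134] tool shift mm [  8.7  26.3 140.5]
wrist keeper_grip 0.72 [0.641 0.166 0.142]
wrist keeper_grip 0.72 [0.404 0.009 0.052]
top tile_slope 0.64 [ 0.471 -0.084  0.008]
top tile_arch 0.93 [ 0.486 -0.258  0.011]
top tile_gable 0.94 [ 0.453 -0.373  0.008]
top tile_gable 0.42 [0.471 0.376 0.124]
scene tile_slope 0.66 [ 0.472 -0.092  0.044]
scene tile_arch 0.82 [ 0.487 -0.27   0.047]
scene tile_gable 0.56 [ 0.45  -0.381  0.048]
scene tile_gable 0.37 [ 0.484 -0.27   0.047]
scene standard_a 0.67 [0.506 0.207 0.092]
scene standard_a 0.62 [0.441 0.314 0.094]
scene standard_a 0.45 [ 0.485 -0.269  0.043]
```

View pics/f1.png

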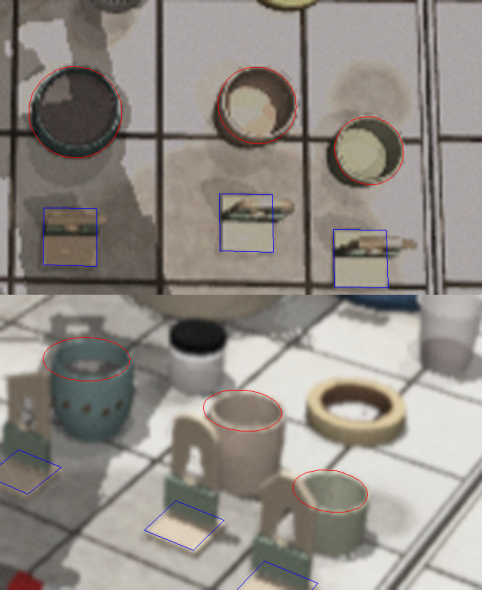

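All three tiles stand squarely in their predicted outlines in front of their pots (rims match the red circles). Now to swing the keeper back.

Emit:
arm_command(steps=[[0.4, [0.087, 0.263, 0.1], 0], [0.4, [0, 0, 0.3], 0], [0.4, [0, 0, 0.3], 0], [0.4, [0, 0, 0.3], 0], [0.4, [0, 0, 0.3], 0], [0.4, [0, 0, 0.1], 0], [0.4, [0, 0, 0], 0], [0, [0, 0, 0], 0], [0, [0, 0, 0], 0], [0, [0, 0, 0], 0], [0, [0, 0, 0], 0], [0, [0, 0, 0], 0]], grip_force=15)

```text
t: 40.12
ee_pos: [0.6785, 0.1228, 0.1354]
eef_rot: [0.0, 0.493, 0.87, -0.0]
contact_force: [-4.9, -3.1, 8.0]
width: 0.0128
grasp_force: 15.0
```

```bash
python3 - <<'E'
from h import *
p,M=state(); hx=np.array([.62207,.08981,.1253])
d=M.T@(p+np.array([0,0,.008])-hx); a=np.arctan2(d[1],-d[2])+np.arctan2(35,59); print('angle',a,'r',np.hypot(d[1],d[2]))
go([.5923,.072,.1765])
b=np.linspace(a,0,14)-np.arctan2(35,59); print(np.round(np.diff(69*np.sin(b)),1),np.round(-np.diff(69*np.cos(b)),1))
E
```

```text
t 40.12 tcp [0.6785 0.1228 0.1354] ytool deg 30.86 w 0.0128 F [-4.9 -3.1  8. ] q [ 0.18  0.54  1.56 -0.    1.05 -0.36]
angle 1.8357904288565015 r 0.0678231686538362
t 40.12 tcp [0.6785 0.1228 0.1354] ytool deg 30.86 w 0.0128 F [-4.9 -3.1  8. ] q [ 0.18  0.54  1.56 -0.    1.05 -0.36]
to [0.592 0.072 0.176] tool shift mm [   0.6 -100.1  -41.1]
[-3.3 -4.5 -5.7 -6.7 -7.7 -8.4 -9.  -9.5 -9.7 -9.7 -9.6 -9.2 -8.7] [-9.2 -8.6 -7.9 -7.  -6.  -4.9 -3.6 -2.3 -1.   0.4  1.8  3.1  4.4]
```

Emit:
arm_command(steps=[[0, [0, -0.033, -0.092], 0], [0, [0, -0.045, -0.086], 0], [0, [0, -0.057, -0.079], 0], [0, [0, -0.067, -0.07], 0], [0, [0, -0.077, -0.06], 0], [0, [0, -0.084, -0.049], 0], [0, [0, -0.09, -0.036], 0], [0, [0, -0.095, -0.023], 0], [0, [0, -0.097, -0.01], 0], [0, [0, -0.097, 0.004], 0], [0, [0, -0.096, 0.018], 0], [0, [0, -0.092, 0.031], 0]], grip_force=20)

```text
t: 41.12
ee_pos: [0.6018, 0.077, 0.185]
eef_rot: [0.003, 0.494, 0.87, 0.004]
contact_force: [-6.3, 1.9, 23.1]
width: 0.0132
grasp_force: 20.0
```

Emit:
arm_command(steps=[[0, [0, -0.08, 0.04], 0], [0, [0, 0, 0], 0], [0, [0, 0, 0], 0], [0, [0, 0, 0], 0]])

```text
t: 41.45
ee_pos: [0.5913, 0.0709, 0.1781]
eef_rot: [0.0, 0.494, 0.87, -0.0]
contact_force: [-11.5, -4.3, 20.0]
width: 0.0133
grasp_force: 20.0
```

```bash
python3 - <<'E'
from h import *
go([.5923,.072,.1765])
E
```

```text
t 41.45 tcp [0.5913 0.0709 0.1781] ytool deg 30.86 w 0.0133 F [-11.5  -4.3  20. ] q [ 0.12  0.36  1.74 -0.    1.04 -0.42]
to [0.592 0.072 0.176] tool shift mm [0.4 1.4 1.6]
```

Emit:
arm_command(steps=[[0.4, [0, 0, 0], 0], [0.4, [0, 0, 0], 0], [0.4, [0, 0, 0], 0], [0.4, [0, 0, -0.2], 0], [0.4, [0, 0, -0.3], 0], [0.4, [0, 0, -0.3], 0], [0.4, [-0.2, -0.3, -0.2], 0], [0.4, [0, 0, 0], 0], [0.4, [0, 0, 0], 0], [0.4, [0, 0, 0], 0]])

```text
t: 42.28
ee_pos: [0.5765, 0.0392, 0.2743]
eef_rot: [-0.0, 0.494, 0.87, 0.0]
contact_force: [-0.4, 0.1, 0.4]
width: 0.0367
grasp_force: 0.0
```

```bash
python3 - <<'E'
from h import *
a0=cv2.imread('pics/scene.png'); b0=cv2.imread('pics/top.png')
s=snap('scene'); t=snap('top'); print(state()[0])
g=lambda im:cv2.resize(im[195:295,160:320],None,fx=3.5,fy=3.5,interpolation=cv2.INTER_CUBIC)
h=lambda im:cv2.resize(im[190:275,250:410] if 0 else im[195:295,150:310],None,fx=2.4,fy=2.4,interpolation=cv2.INTER_CUBIC)
A=np.vstack([g(a0),g(s['color'])]); 
cv2.imwrite('pics/k.png',A[:, :800][:600] if A.shape[0]<=600 else cv2.resize(A,None,fx=.85,fy=.85))
find(s,'scene',['keeper_grip','keeper','standard_a','cone_cup','tumbler','beaker','dropper_bottle','tape_roll','pigment_pot'])
d=cv2.absdiff(a0,s['color']).max(2)[195:235,170:325]; print((d>60).sum())
# bar row in columns (bright gray) old/new
for c in (200,230,260,285): print(c,[int(np.argmin(cv2.matchTemplate(i[200:230,c-3:c+4],a0[208:220,c-3:c+4],cv2.TM_SQDIFF))) for i in (a0,s['color'])])
E
```

```text
t 42.38 tcp [0.5763 0.0396 0.2734] ytool deg 30.87 w 0.0368 F [-0.3 -0.6  0.1] q [ 0.07  0.24  1.68  0.    1.22 -0.47]
[0.57628329 0.03959337 0.27343001]
scene keeper_grip 0.82 [0.5   0.219 0.189]
scene keeper 0.75 [0.501 0.222 0.183]
scene keeper 0.56 [0.504 0.251 0.113]
scene standard_a 0.61 [0.444 0.315 0.095]
scene standard_a 0.6 [0.505 0.202 0.095]
scene cone_cup 0.72 [ 0.552 -0.391  0.032]
scene tumbler 0.58 [ 0.576 -0.269  0.059]
scene beaker 0.81 [ 0.56  -0.1    0.058]
scene beaker 0.33 [ 0.469 -0.09   0.044]
scene dropper_bottle 0.73 [ 0.386 -0.007  0.038]
scene tape_roll 0.69 [ 0.746 -0.314  0.019]
scene pigment_pot 0.92 [ 0.71  -0.141  0.044]
333
200 [8, 8]
230 [8, 8]
260 [8, 8]
285 [8, 8]
```

View pics/k.png

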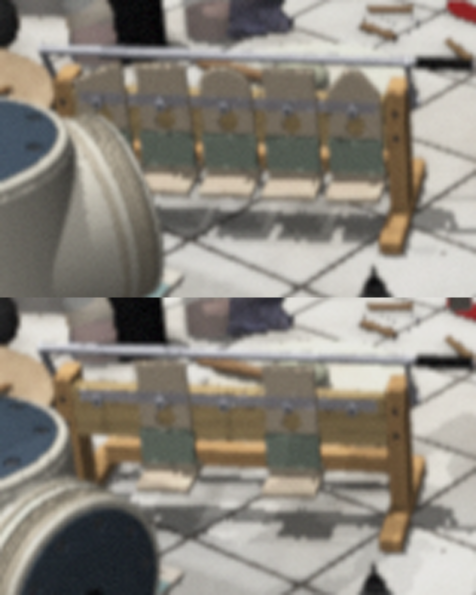

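The bar is back at its starting pixel rows, and both standards still hang where they did. Handing in.

```bash
python3 -c "
from workcell import env
print(env.finish_job())"
```

```text
the job is handed in; nothing more can be done
None
```

The job is handed in, though no verdict came back. By the last camera checks, the arched, pointed and sloping tiles stand in front of the tumbler, cup and beaker, the keeper bar is fully down over the two hanging standards, and the bystanders are where they were. The cup got knocked about 40 mm sideways during the run, and I placed the pointed tile to suit its new position.

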